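# Lock a spring-loaded T-foot stud into the bench rail

### The job

Lift the T-foot anchor stud out of its grey stand and lower its foot lengthwise into the slot of the aluminium rail. Press it down against the spring, feeling for the floor of the slot and never pushing harder than 25 N, give it a quarter turn while it is held down, and let it rise and lock: leave it upright with its grip crossways to the slot, and do not disturb the other things on the bench.

Things in the scene. Friction and masses are not known exactly. Their poses are not given: they have to be found in the camera images.
- stud_grip (a point): Centre of the black wing grip at the top of the loose steel T-foot stud, which first stands upright in the grey stand. The grip is 30 mm long (x), 12 thick (y), 28 tall, ribbed on its two broad faces (normals +-y): grasp it there. z is up along the stud. The foot's underside is 62 mm below this point, the grip's top 14 mm above.
- stud: The whole stud, 76 mm tall, about 90 g. Origin at the centre of the foot's underside, 62 mm below stud_grip, same axes. Foot: 24 mm long (x, parallel to the grip) x 10 wide (y) x 6 high; above it an 8 mm round neck, a 12 mm collar, the grip. The foot first stands in a pocket 10 mm deep, floor 8 mm above the bench: draw it straight up.
- slot_top (a point): Centre of the rail's slot at the height of the rail's top face, 46 mm above the bench. x along the slot, z up. Mouth in the top face: 20 mm wide (y), 96 long between solid end blocks. Inside are two steel lips, gap 12.5 mm wide for the 10 mm foot, with 45 degree lead-ins 3 mm high. The stud may stand anywhere up to 30 mm from here along the slot.
- rail: Fixed aluminium rail 120 x 48 x 46 mm (80 mm over its foot flanges), origin on the bench under slot_top, same axes. The lips and floor inside are one steel insert, set at another height in every rail, not measured: the floor lies anywhere from 22 to 34 mm below slot_top. Lips' underside 7 mm, their top 16 mm above that floor; channel under them 28 mm wide.
- strip_rest (a point): Centre of the top of a sprung steel strip in the slot at its rest height, 19.5 mm below slot_top in every rail; same axes. The foot lands on it while still between the lips, where it cannot turn. The strip gives way with 3.2 N plus 0.3 N per mm; below it the stiff floor is felt as a steep rise of 8 N per mm, starting at 4 to 8 N.
- slot_mid (a point): A point in the middle of the slot, 28 mm below slot_top (mean height of the floor, which differs by up to 6 mm either way). Only on the floor or less than 1 mm above it is the 6 mm foot under the lips and free to turn, either way round. Let go crossways, the strip lifts it to the lips' underside and holds it there.
- stand: Fixed grey plastic stand 70 x 60 x 18 mm with the pocket for the stud's foot in its middle; origin at the centre of its underside on the bench; at first the stud's axes are parallel to its axes.
- petri_a: Closed dish, 89 mm across, 15 mm high, loose on the bench; origin at the centre of its underside. To be left alone.
- petri_b: Another closed dish, 89 mm across, 15 mm high, loose on the bench; origin at the centre of its underside. To be left alone.
- cell: Small battery cell 15 mm across, 50 mm tall, standing loose on the bench; origin at the centre of its underside. To be left alone.
Mind the look-alikes: they are no part of the job. Leave any blue, green or white look-alike of the stud alone.

How it is judged:
By the outcome, as a careful person would: the job done as asked, in the order asked, and still so for the second after the job is handed in, with the robot touching nothing.
It also fails if it takes over 58 s, if anything falls off the work surface, if the arm or the gripper's body presses on something with over 40 N, if the wrist force passes 120 N, or if a joint passes its speed limit or range.

### The arm

A 7-joint arm with a two-finger parallel gripper is mounted at the origin on the work surface; the furniture and walls round the work are solid. World frame = base frame: x ahead of the robot, y to its left, z up, the work surface at z = 0. Lengths are in m, angles in rad, forces in N, time in s.
With the tool pointing down it reaches from about 0.4 to 0.85 m from the base axis. Payload 4.5 kg.
Tool frame: the origin (TCP) lies on the centre line of the jaws, within the pads' length; the fingertips stand 11 mm ahead of it and the grasp point (between the pads) lies 8 mm behind it; z points along the fingers, y is the direction in which the jaws open and shut (so a half turn about z gives the same grasp; the last joint's range is limited). The gripper opens to 88 mm and grips with 3 to 60 N. Pads are 18 mm wide; open, the fingers measure 123 mm over their backs; the gripper's body (75 mm by 187 mm) begins 45 mm behind the grasp point.
Start: joints at [-1.216, 0.689, -0.195, 1.565, 0.157, 0.902, -0.215], TCP at [0.197, 0.593, 0.25] pointing down, gripper open.
Joint ranges: [-3.01, 3.01], [-0.46, 2.08], [-1.47, 1.51], [0.13, 2.56], [-1, 4.14], [0.04, 2.09], [-2.66, 2.66]. Speed limits (rad/s): [2.57, 2.57, 3.14, 3.14, 3.14, 3.14, 3.14].

### API

Orientations are given as a unit quaternion [x, y, z, w].
In Python, from plant import r, snapshot gives the robot as it stands.
- The arm moves only by the tool drive_tool, never from a script. Its argument "commands" is a list of rows, each an object of numbers: "wx", "wy", "wz": the turn, a rotation vector about the tool's x, y, z in rad; "dx", "dy", "dz": the shift along the tool's x, y, z in m; "claw": the opening, from 0 (shut) to 1 (fully open). A call has 1 to 12 rows; each row shifts and turns the commanded pose from where the row before left it, along the tool's axes as they then stand; what a row does not reach is not made up. A row lasts 1/10 s, in which the tool goes at most 50 mm and 8.59 degrees, less where a joint would pass 70% of its speed; a pose out of reach is approached as far as the arm can. A call is refused whole if a number of a shift passes 0.05 or a number of a turn 0.15, either way. A call with a gripper value outside its range is refused whole. The fingers move at their own pace and stop on an object; "grip_force" is the grip in N (left out, the last holds). Time passes only in rows, so rows that do not move let the fingers close. It gives the time, the measured TCP pose, the force and the opening at its end, in the units of the state.
- r.get_state(): the state, without advancing time (a new reading comes with each control period).
- snapshot(name): name is "side" or "top" or "wrist"; returns a dict with "color" (384x512x3 uint8, red, green, blue), "fx", "fy", "cx", "cy" (pixels), "dist" ([k1, k2, p1, p2, k3] as OpenCV has them; the pictures are not rectified), "world_to_cam" (4x4, takes a point from world to camera coordinates); the wrist camera has in their place "T_tool_cam" (4x4, takes a point from camera to tool coordinates, whose origin is the TCP and whose axes are the flange's). Camera axes: x right, y up, looking along -z (the intrinsics and any distortion apply to the point x, -y, -z); pixel columns grow to the right and rows downward; lengths in m; the calibration is good to about 2 mm. A picture is of the moment at which its call begins: read the wrist's pose just before it. There is no depth.
- r.finish_job(): hands the job in, once; it reports no verdict.
The state is a dict: "clock": time; "q": joint angles; "qd": joint speeds; "joint_torque": joint torques, N m; "tool_pos": TCP position; "eef_rot": TCP orientation; "contact_force": force on the tool from outside, world axes, zero at the start; "moment": the same for the moment, N m; "opening": opening from 0.0 (shut) to 1.0 (fully open).
Only numpy, scipy, OpenCV 4.12 (cv2) and the standard library are available. Lean on these libraries where they do the work, as an engineer would, in place of code of your own. Each camera call takes 0.05 s, during which the arm holds its last target. There are 200 camera calls.

## Working session

There is one attempt and no reset: what is moved stays moved. The work goes in short steps, Python scripts to look and compute and a tool call to move; the robot and the scene stay as the last step left them, time stands still between calls to the robot, and variables do not carry over. Pictures are saved under pics/ and viewed, on a budget of 10 in all, crops included, one or two more only if the job needs it, and the job is handed in when it is done.

Besides the shell and the picture viewer there is one more tool, called after "Call:" as name(argument=value, ...), one argument or row to a line, values as JSON. drive_tool: Moves the arm, as the interface text tells. Its arguments: {"type":"object","properties":{"commands":{"type":"array","items":{"type":"object","properties":{"wx":{"type":"number"},"wy":{"type":"number"},"wz":{"type":"number"},"dx":{"type":"number"},"dy":{"type":"number"},"dz":{"type":"number"},"claw":{"type":"number"}}}},"grip_force":{"type":"number"}},"required":["commands"]}

```bash
mkdir -p pics; cat > h.py <<'E'
import numpy as np,cv2,json
from plant import r,snapshot
from scipy.spatial.transform import Rotation as R
def st():
    s=r.get_state();print({k:np.round(s[k],4).tolist() for k in("clock","tool_pos","eef_rot","contact_force","opening","q")});return s
def snap(name,fn):
    s=r.get_state();d=snapshot(name);cv2.imwrite(f"pics/{fn}.png",d["color"][:,:,::-1])
    if "world_to_cam" in d: Tcw=np.linalg.inv(np.array(d["world_to_cam"]))
    else:
        T=np.eye(4);T[:3,:3]=R.from_quat(s["eef_rot"]).as_matrix();T[:3,3]=s["tool_pos"];Tcw=T@np.array(d["T_tool_cam"])
    json.dump(dict(K=[float(d[k]) for k in("fx","fy","cx","cy")],dist=np.array(d["dist"]).tolist(),T=Tcw.tolist()),open(f"pics/{fn}.json","w"))
def load(fn):
    d=json.load(open(f"pics/{fn}.json"));fx,fy,cx,cy=d["K"];return np.array([[fx,0,cx],[0,fy,cy],[0,0,1]]),np.array(d["dist"]),np.array(d["T"])
def ray(fn,px):
    K,D,T=load(fn);u=cv2.undistortPoints(np.array([[px]],float),K,D)[0,0]
    return T[:3,3],T[:3,:3]@np.array([u[0],-u[1],-1.])
def onz(fn,px,z):
    o,d=ray(fn,px);return o+d*(z-o[2])/d[2]
def proj(fn,P):
    K,D,T=load(fn);p=(np.c_[np.atleast_2d(P),np.ones(len(np.atleast_2d(P)))]@np.linalg.inv(T).T)[:,:3]*[1,-1,-1]
    return cv2.projectPoints(p,np.zeros(3),np.zeros(3),K,D)[0][:,0]
def tri(*fp):
    A=np.zeros((3,3));b=np.zeros(3)
    for fn,px in fp:
        o,d=ray(fn,px);d=d/np.linalg.norm(d);M=np.eye(3)-np.outer(d,d);A+=M;b+=M@o
    return np.linalg.solve(A,b)
E
python3 -c "
from h import *
st();snap('top','t0');snap('side','s0')
for f in('t0','s0'):print(np.round(load(f)[2],3).tolist(),load(f)[0][0,0])
a=np.vstack([cv2.imread('pics/t0.png'),cv2.imread('pics/s0.png')])
"
```

```text
{'clock': 0.0, 'tool_pos': [0.1969, 0.5925, 0.2489], 'eef_rot': [0.1597, 0.9872, -0.0009, -0.0001], 'contact_force': [0.0674, 0.5359, 0.3951], 'opening': 1.001, 'q': [-1.2162, 0.6899, -0.1945, 1.5663, 0.1573, 0.9025, -0.2151]}
[[0.03, 0.976, -0.216, 0.284], [-1.0, 0.03, -0.006, -0.068], [0.001, 0.216, 0.976, 1.047], [0.0, 0.0, 0.0, 1.0]] 463.9022123808311
[[-0.602, 0.684, -0.412, 0.164], [-0.798, -0.517, 0.309, 0.188], [-0.001, 0.515, 0.857, 0.818], [0.0, 0.0, 0.0, 1.0]] 414.85837045384505
```

View pics/t0.png

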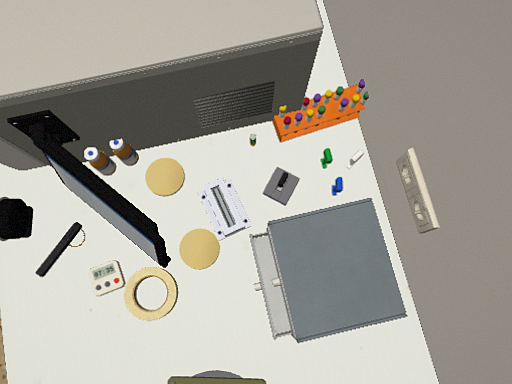

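View pics/s0.png

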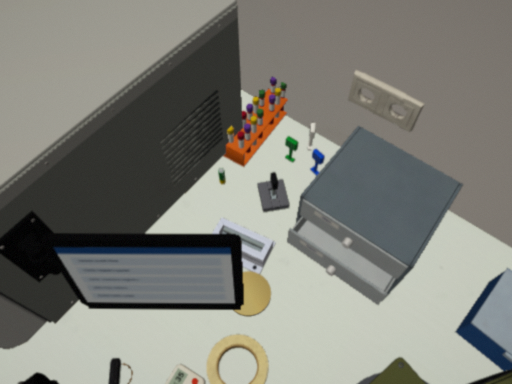

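The top view shows the stand with the black-gripped stud at about (282,183), the rail at (224,206) and the dishes at (165,177) and (199,249). The cell is at (253,139), and the look-alikes are at (327,158), (338,186) and (355,159). The side view shows the stud at (273,185) and the rail at (245,243), partly hidden by the screen.

```bash
python3 -c "
from h import *
for n,p,z in [('stand',(281,186),.018),('studtop',(282,179),.084),('rail',(224,207),.046),('pa',(165,177),.015),('pb',(199,249),.015),('cell',(253,136),.05),('screenR',(165,262),.1),('screenL',(48,140),.1),('drawercorner',(251,236),.05),('drawerbox',(271,219),.1),('wall',(170,165),0),('wallR',(320,130),0)]: print(n,np.round(onz('t0',p,z),3))
print('side stand',onz('s0',(273,195),.018), 'stud', tri(('t0',(282,177)),('s0',(273,174))))
a=cv2.imread('pics/t0.png')[160:250,190:310];cv2.imwrite('pics/c1.png',cv2.resize(a,None,fx=6,fy=6,interpolation=cv2.INTER_CUBIC))
"
```

```text
stand [ 0.513 -0.128  0.018]
studtop [ 0.514 -0.126  0.084]
rail [ 0.456 -0.003  0.046]
pa [0.527 0.137 0.015]
pb [0.366 0.05  0.015]
cell [ 0.62  -0.061  0.05 ]
screenR [0.331 0.108 0.1  ]
screenL [0.58  0.372 0.1  ]
drawercorner [ 0.394 -0.064  0.05 ]
drawerbox [ 0.425 -0.104  0.1  ]
wall [0.56 0.13 0.  ]
wallR [ 0.656 -0.219  0.   ]
side stand [ 0.51266478 -0.12299504  0.018     ] stud [ 0.51662448 -0.12453681  0.09645658]
```

View pics/c1.png

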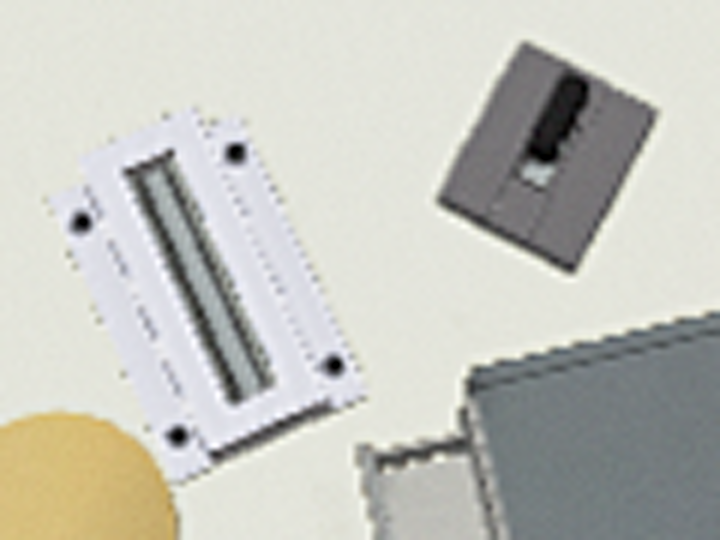

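The crop shows the slot running from about (150,162) to (250,392). The stand's corners are at (525,42), (658,110), (575,272) and (437,202), and the grip lies parallel to its long side.

```bash
python3 -c "
from h import *
f=lambda c:(190+(c[0]-2.5)/6,160+(c[1]-2.5)/6)
T=lambda c,z:onz('t0',f(c),z)[:2]
a,b=T((150,162),.046),T((250,392),.046);v=a-b
print('slot',a,b,(a+b)/2,np.linalg.norm(v),np.degrees(np.arctan2(v[1],v[0])))
C=[T(c,.018) for c in((525,42),(658,110),(575,272),(437,202))]
print('stand',np.round(C,4).tolist(),np.mean(C,0),[np.linalg.norm(C[i]-C[i-1]) for i in range(4)])
for p,q in((1,2),(0,3)):
  w=C[p]-C[q];print(np.degrees(np.arctan2(w[1],w[0])))
for p,q in((0,1),(3,2)):
  w=C[p]-C[q];print(np.degrees(np.arctan2(w[1],w[0]))-90)
a,b=T((578,75),.084),T((540,155),.084);w=a-b
print('grip',a,b,(a+b)/2,np.linalg.norm(w),np.degrees(np.arctan2(w[1],w[0])))
print('rail bolts')
print('scr R top',tri(('t0',(155,222)),('s0',(241,236))),'L',tri(('t0',(52,152)),('s0',(57,235))))
print('scr R low',tri(('t0',(165,262)),('s0',(243,307))))
print('drawer TL',tri(('t0',(271,219)),('s0',(303,203))),tri(('t0',(372,200)),('s0',(363,131))))
print('cabinet top R',tri(('t0',(323,36)),('s0',(238,4))))
print('rack',tri(('t0',(283,108)),('s0',(230,129))))
s=r.get_state();print(R.from_quat(s['eef_rot']).as_matrix().round(3))
d=snapshot('wrist');print(np.array(d['T_tool_cam']).round(3).tolist(),d['fx'])
"
```

```text
slot [0.50126651 0.02007668] [ 0.41730452 -0.02009909] [ 4.59285514e-01 -1.12023723e-05] 0.09307904686585437 25.57108813231356
stand [[0.5586, -0.1185], [0.5334, -0.1694], [0.47, -0.1388], [0.4952, -0.0864]] [ 0.51428464 -0.12829031] [np.float64(0.07104240163515749), np.float64(0.05687606230623407), np.float64(0.07044337974402143), np.float64(0.058178786761533534)]
-25.75491513751402
-26.80761044069473
-26.2910430013607
-25.700908724272963
grip [ 0.52935897 -0.13434243] [ 0.49971895 -0.1213036 ] [ 0.51453896 -0.12782301] 0.03238119806250607 -23.744985387983856
rail bolts
scr R top [0.36655563 0.07614099 0.3333649 ] L [0.48800365 0.25570724 0.34077105]
scr R low [0.3254633  0.09734356 0.14327032]
drawer TL [ 0.41352774 -0.10436015  0.14756605] [ 0.4534183  -0.2935577   0.17662014]
cabinet top R [ 0.67642787 -0.16580755  0.3862447 ]
rack [ 0.6732262  -0.12478854  0.09012128]
[[-0.949  0.315 -0.   ]
 [ 0.315  0.949 -0.002]
 [-0.    -0.002 -1.   ]]
[[0.001, 0.957, 0.291, 0.076], [1.0, -0.001, -0.001, -0.001], [-0.0, 0.291, -0.957, -0.134], [0.0, 0.0, 0.0, 1.0]] 345.9648945141988
```

Call:
drive_tool(
  commands=[
    {"dz": -0.04},
    {"dz": -0.04},
    {"dz": -0.04},
    {"dz": -0.04},
    {"dz": -0.04},
    {"dz": -0.02},
  ],
)

```text
validation failed for argument at $.co...
```

Call:
drive_tool(
  commands=[
    {"dx": -0.033,"dy": -0.02},
    {"dx": -0.033,"dy": -0.02},
    {"dx": -0.033,"dy": -0.02},
    {"dx": -0.033,"dy": -0.02},
    {"dx": -0.033,"dy": -0.02},
    {"dx": -0.033,"dy": -0.02},
    {"dx": -0.033,"dy": -0.02},
    {"dx": -0.033,"dy": -0.02},
    {"dx": -0.033,"dy": -0.02},
    {"dx": -0.033,"dy": -0.02},
    {},
  ],
)

```text
validation failed for argument at $.co...
```

Call:
drive_tool(
  commands=[
    {"dx": 0,"dy": 0,"dz": -0.04,"wx": 0,"wy": 0,"wz": 0,"claw": 1},
    {"dx": 0,"dy": 0,"dz": -0.04,"wx": 0,"wy": 0,"wz": 0,"claw": 1},
    {"dx": 0,"dy": 0,"dz": -0.04,"wx": 0,"wy": 0,"wz": 0,"claw": 1},
    {"dx": 0,"dy": 0,"dz": -0.04,"wx": 0,"wy": 0,"wz": 0,"claw": 1},
    {"dx": 0,"dy": 0,"dz": -0.04,"wx": 0,"wy": 0,"wz": 0,"claw": 1},
  ],
  grip_force=30,
)

```text
clock: 0.65
tool_pos: [0.197, 0.5926, 0.4512]
eef_rot: [0.16, 0.987, -0.0, -0.0]
contact_force: [-0.0, 0.5, -0.4]
opening: 0.997
```

Call:
drive_tool(
  commands=[
    {"dx": -0.033,"dy": -0.02,"dz": 0,"wx": 0,"wy": 0,"wz": 0,"claw": 1},
    {"dx": -0.033,"dy": -0.02,"dz": 0,"wx": 0,"wy": 0,"wz": 0,"claw": 1},
    {"dx": -0.033,"dy": -0.02,"dz": 0,"wx": 0,"wy": 0,"wz": 0,"claw": 1},
    {"dx": -0.033,"dy": -0.02,"dz": 0,"wx": 0,"wy": 0,"wz": 0,"claw": 1},
    {"dx": -0.033,"dy": -0.02,"dz": 0,"wx": 0,"wy": 0,"wz": 0,"claw": 1},
    {"dx": -0.033,"dy": -0.02,"dz": 0,"wx": 0,"wy": 0,"wz": 0,"claw": 1},
    {"dx": -0.033,"dy": -0.02,"dz": 0,"wx": 0,"wy": 0,"wz": 0,"claw": 1},
    {"dx": -0.033,"dy": -0.02,"dz": 0,"wx": 0,"wy": 0,"wz": 0,"claw": 1},
    {"dx": -0.033,"dy": -0.02,"dz": 0,"wx": 0,"wy": 0,"wz": 0,"claw": 1},
    {"dx": -0.033,"dy": -0.02,"dz": 0,"wx": 0,"wy": 0,"wz": 0,"claw": 1},
    {"dx": 0,"dy": 0,"dz": 0,"wx": 0,"wy": 0,"wz": 0,"claw": 1},
  ],
)

```text
clock: 1.75
tool_pos: [0.4512, 0.2933, 0.4493]
eef_rot: [0.165, 0.986, -0.002, 0.001]
contact_force: [0.9, -0.2, 0.5]
opening: 1.0
```

Call:
drive_tool(
  commands=[
    {"dx": -0.017,"dy": -0.035,"dz": 0,"wx": 0,"wy": 0,"wz": 0,"claw": 1},
    {"dx": -0.017,"dy": -0.035,"dz": 0,"wx": 0,"wy": 0,"wz": 0,"claw": 1},
    {"dx": -0.017,"dy": -0.035,"dz": 0,"wx": 0,"wy": 0,"wz": 0,"claw": 1},
    {"dx": -0.017,"dy": -0.035,"dz": 0,"wx": 0,"wy": 0,"wz": 0,"claw": 1},
    {"dx": -0.017,"dy": -0.035,"dz": 0,"wx": 0,"wy": 0,"wz": 0,"claw": 1},
    {"dx": -0.017,"dy": -0.035,"dz": 0,"wx": 0,"wy": 0,"wz": 0,"claw": 1},
    {"dx": -0.017,"dy": -0.035,"dz": 0,"wx": 0,"wy": 0,"wz": 0,"claw": 1},
    {"dx": -0.017,"dy": -0.035,"dz": 0,"wx": 0,"wy": 0,"wz": 0.04,"claw": 1},
    {"dx": -0.017,"dy": -0.035,"dz": 0,"wx": 0,"wy": 0,"wz": 0.04,"claw": 1},
    {"dx": -0.017,"dy": -0.035,"dz": 0,"wx": 0,"wy": 0,"wz": 0.05,"claw": 1},
    {"dx": 0,"dy": 0,"dz": 0,"wx": 0,"wy": 0,"wz": 0,"claw": 1},
    {"dx": 0,"dy": 0,"dz": 0,"wx": 0,"wy": 0,"wz": 0,"claw": 1},
  ],
)

```text
clock: 2.95
tool_pos: [0.4933, -0.0867, 0.4494]
eef_rot: [0.224, 0.975, 0.0, -0.0]
contact_force: [0.0, 0.2, -0.5]
opening: 0.999
```

```bash
python3 -c "
from h import *
st();snap('wrist','w1');cv2.imwrite('pics/w1v.png',cv2.resize(cv2.imread('pics/w1.png'),(800,600)))"
```

```text
{'clock': 2.95, 'tool_pos': [0.4933, -0.0867, 0.4494], 'eef_rot': [0.2239, 0.9746, 0.0003, -0.0004], 'contact_force': [0.0087, 0.1775, -0.4694], 'opening': 0.9986, 'q': [0.0715, 0.3158, 0.0159, 1.6046, -0.0061, 1.2219, 1.2078]}
```

View pics/w1v.png

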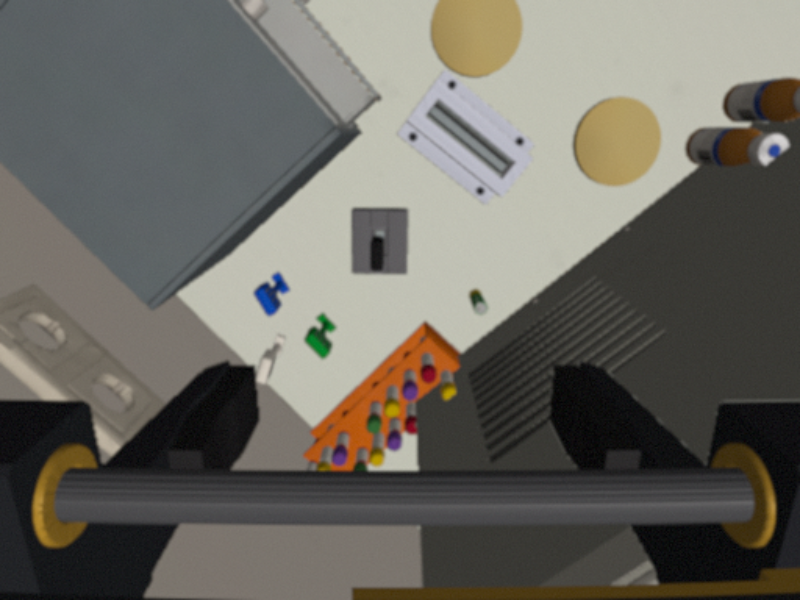

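The stand at (378,240) is square with the image, the rail is at (470,137), and the cell is at (479,301). I'll descend over the stud.

Call:
drive_tool(
  commands=[
    {"dx": -0.012,"dy": -0.009,"dz": 0.04,"wx": 0,"wy": 0,"wz": 0,"claw": 1},
    {"dx": -0.012,"dy": -0.009,"dz": 0.04,"wx": 0,"wy": 0,"wz": 0,"claw": 1},
    {"dx": -0.013,"dy": -0.01,"dz": 0.04,"wx": 0,"wy": 0,"wz": 0,"claw": 1},
    {"dx": 0,"dy": 0,"dz": 0.04,"wx": 0,"wy": 0,"wz": 0,"claw": 1},
    {"dx": 0,"dy": 0,"dz": 0.03,"wx": 0,"wy": 0,"wz": 0,"claw": 0.6},
    {"dx": 0,"dy": 0,"dz": 0,"wx": 0,"wy": 0,"wz": 0,"claw": 0.6},
    {"dx": 0,"dy": 0,"dz": 0,"wx": 0,"wy": 0,"wz": 0,"claw": 0.6},
  ],
)

```text
clock: 3.7
tool_pos: [0.5152, -0.1266, 0.2602]
eef_rot: [0.222, 0.975, 0.0, -0.0]
contact_force: [-0.2, -0.3, 2.3]
opening: 0.753
```

```bash
python3 -c "
from h import *
st();snap('wrist','w2');cv2.imwrite('pics/w2v.png',cv2.resize(cv2.imread('pics/w2.png'),(800,600)))"
```

```text
{'clock': 3.7, 'tool_pos': [0.5152, -0.1266, 0.2602], 'eef_rot': [0.2222, 0.975, 0.0005, -0.0], 'contact_force': [-0.1767, -0.2835, 2.2968], 'opening': 0.7529, 'q': [0.1487, 0.5484, 0.0096, 1.8442, -0.0088, 0.749, 1.2859]}
```

View pics/w2v.png

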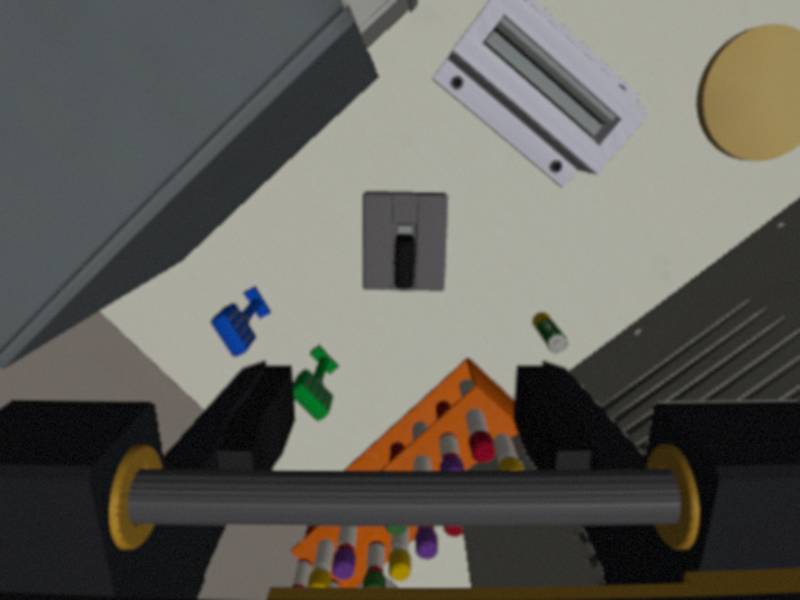

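The view shows the grip top running from (405,236) to (404,288). The stand's corners are at (364,191), (446,193), (445,291) and (363,289), and the slot mouth runs from about (496,27) to (609,131).

```bash
python3 -c "
from h import *
f=lambda c:((c[0]+.5)*.64-.5,(c[1]+.5)*.64-.5)
T=lambda c,z:onz('w2',f(c),z)[:2]
ang=lambda w:round(float(np.degrees(np.arctan2(w[1],w[0]))),2)
C=[T(c,.018) for c in((364,191),(446,193),(445,291),(363,289))]
print('stand',np.mean(C,0),[round(np.linalg.norm(C[i]-C[i-1]),4) for i in range(4)],ang(C[2]-C[1]),ang(C[3]-C[0]),ang(C[0]-C[1])+90)
a,b=T((404,288),.084),T((405,236),.084);print('grip',(a+b)/2,np.linalg.norm(a-b),ang(a-b))
M=[T(c,.046) for c in((506,14),(621,128),(603,143),(484,42))]
print('slot',np.mean(M,0),[round(np.linalg.norm(M[i]-M[i-1]),4) for i in range(4)],ang(M[1]-M[0]),ang(M[2]-M[3]))
s=r.get_state();m=R.from_quat(s['eef_rot']).as_matrix();print('tool x',m[:,0],ang(m[:,0]),'y',m[:,1])
print('TCP->stand in tool',m.T[:2,:2]@(np.mean(C,0)-s['tool_pos'][:2]))
# drawer corner
print('drawer top',tri(('w2',f((345,8))),('t0',(271,219))),tri(('w2',f((2,362))),('t0',(372,200))))
print('dr low edge',T((376,77),.12),T((376,77),.15))
"
```

```text
stand [ 0.5155457 -0.1264079] [np.float64(0.0704), np.float64(0.0565), np.float64(0.0705), np.float64(0.0595)] -24.96 -27.42 -27.03
grip [ 0.51432314 -0.12602613] 0.03146562958084342 -26.69
slot [0.46113814 0.00115418] [np.float64(0.0199), np.float64(0.0989), np.float64(0.0139), np.float64(0.0964)] 23.77 27.39
tool x [-0.90096303  0.43389052 -0.00215382] 154.29 y [0.4338885  0.90096556 0.0013538 ]
TCP->stand in tool [0.0005786  0.00055915]
drawer top [ 0.40732617 -0.09710814  0.21861588] [ 0.45524065 -0.2904044   0.18572456]
dr low edge [ 0.41889001 -0.09539693] [ 0.42193417 -0.09529765]
```

```bash
python3 -c "
from h import *
f=lambda c:((c[0]+.5)*.64-.5,(c[1]+.5)*.64-.5)
a,b=[onz('w2',f(c),0)[:2] for c in((376,77),(185,262))]
n=np.array([-(b-a)[1],(b-a)[0]]);n/=np.linalg.norm(n)
p=np.array([.515,-.127]);print('bottom',a,b,'n',n,'dist',(p-a)@n)
# vertical box: height where top edge pts from both views lie on the same line
for z in(.12,.14,.16,.18):
  print(z,[round(float((p-onz(v,q,z)[:2])@n),4) for v,q in(('t0',(271,219)),('t0',(372,200)),('w2',f((345,8))),('w2',f((2,362))),('s0',(303,203)),('s0',(363,131)))])
# cabinet foot and body extents
c,d=[onz('w2',f(q),0)[:2] for q in((800,200),(575,370))];m=np.array([-(d-c)[1],(d-c)[0]]);m/=np.linalg.norm(m);print('cab',c,d,m,(p-c)@m,(np.array([.461,.001])-c)@m)
x=np.array([.897,-.442]);y=np.array([.442,.897])
for v in(n,m):print('extent',.0935*abs(v@y)+.0375*abs(v@x))
"
```

```text
bottom [ 0.40671339 -0.09579404] [ 0.46056835 -0.28352274] n [0.96122828 0.27575386] dist 0.09548298804389142
0.12 [0.083, 0.0958, 0.1155, 0.1156, 0.0896, 0.0951]
0.14 [0.0857, 0.0982, 0.1113, 0.1113, 0.0942, 0.0996]
0.16 [0.0883, 0.1005, 0.107, 0.107, 0.0988, 0.104]
0.18 [0.091, 0.1029, 0.1027, 0.1027, 0.1034, 0.1085]
cab [0.61649695 0.1516608 ] [ 0.67146455 -0.04966095] [0.96468877 0.26339243] -0.17131011299368618 -0.18968907498021395
extent 0.09061471543979185
extent 0.09004227359405823
```

Call:
drive_tool(
  commands=[
    {"dx": -0.0015,"dy": 0.0005,"dz": 0.03,"wx": 0,"wy": 0,"wz": 0.008,"claw": 0.5},
    {"dx": 0,"dy": 0,"dz": 0.03,"wx": 0,"wy": 0,"wz": 0,"claw": 0.5},
    {"dx": 0,"dy": 0,"dz": 0.03,"wx": 0,"wy": 0,"wz": 0,"claw": 0.5},
    {"dx": 0,"dy": 0,"dz": 0.01,"wx": 0,"wy": 0,"wz": 0,"claw": 0.5},
    {"dx": 0,"dy": 0,"dz": 0.01,"wx": 0,"wy": 0,"wz": 0,"claw": 0.5},
    {"dx": 0,"dy": 0,"dz": 0,"wx": 0,"wy": 0,"wz": 0,"claw": 0.5},
  ],
)

```text
clock: 4.35
tool_pos: [0.5168, -0.1283, 0.1501]
eef_rot: [0.227, 0.974, 0.0, 0.0]
contact_force: [-0.4, -0.3, -0.2]
opening: 0.502
```

```bash
python3 -c "
from h import *
st();snap('wrist','w3');snap('side','s3');
a=cv2.resize(cv2.imread('pics/w3.png')[90:350,100:420],(560,455));b=cv2.resize(cv2.imread('pics/s3.png')[100:282,220:330],(240,397));c=np.zeros((455,800,3),np.uint8);c[:,:560]=a;c[:397,560:]=b;cv2.imwrite('pics/w3v.png',c)"
```

```text
{'clock': 4.35, 'tool_pos': [0.5168, -0.1283, 0.1501], 'eef_rot': [0.2272, 0.9738, 0.0001, 0.0005], 'contact_force': [-0.4273, -0.2632, -0.2264], 'opening': 0.5021, 'q': [0.1539, 0.7187, 0.005, 1.943, -0.0074, 0.479, 1.2765]}
```

View pics/w3v.png

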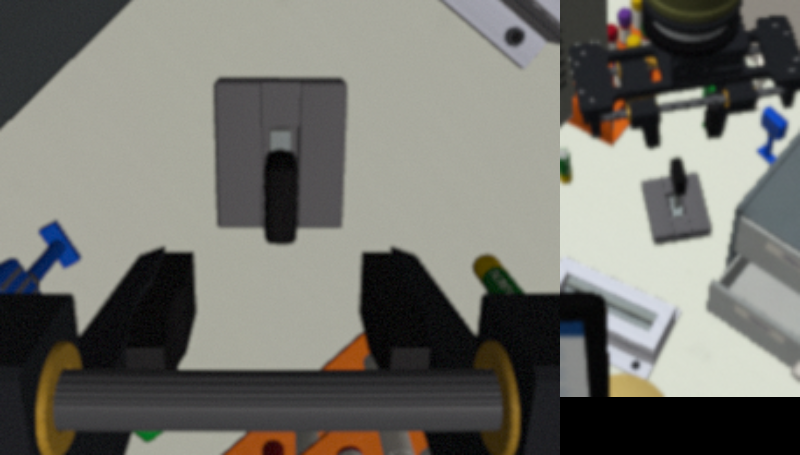

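The grip at (281,150–242) is centred between the fingers (195–361), and the gripper is clear of the drawers. I'll descend and grip.

```bash
python3 -c "
from h import *
g=lambda c:(100+c[0]/1.75,90+c[1]/1.75)
s=r.get_state();m=R.from_quat(s['eef_rot']).as_matrix()
for q,z in(((281,242),.084),((281,152),.084),((280,152),.018)):
  print(m.T@(onz('w3',g(q),z)-s['tool_pos']))
C=np.mean([onz('w3',g(c),.018) for c in((217,80),(345,80),(343,227),(218,227))],0);print(C,m.T@(C-s['tool_pos']))
"
```

```text
[-0.01096858  0.00107996  0.06690707]
[0.02239879 0.00098232 0.06683448]
[0.0047327  0.00101344 0.13287307]
[ 0.51553538 -0.12615636  0.018     ] [0.00277146 0.00136221 0.13287758]
```

Call:
drive_tool(
  commands=[
    {"dx": 0,"dy": 0,"dz": 0.012,"wx": 0,"wy": 0,"wz": 0,"claw": 0.5},
    {"dx": 0,"dy": 0,"dz": 0.012,"wx": 0,"wy": 0,"wz": 0,"claw": 0.5},
    {"dx": 0,"dy": 0,"dz": 0.012,"wx": 0,"wy": 0,"wz": 0,"claw": 0.5},
    {"dx": 0,"dy": 0,"dz": 0,"wx": 0,"wy": 0,"wz": 0,"claw": 0.5},
  ],
)

```text
clock: 4.85
tool_pos: [0.5149, -0.1281, 0.1118]
eef_rot: [0.227, 0.974, -0.0, -0.002]
contact_force: [-0.2, -0.1, 0.4]
opening: 0.497
```

Call:
drive_tool(
  commands=[
    {"dx": 0,"dy": 0.001,"dz": 0.012,"wx": 0,"wy": 0,"wz": 0,"claw": 0.5},
    {"dx": 0,"dy": 0,"dz": 0.012,"wx": 0,"wy": 0,"wz": 0,"claw": 0.5},
    {"dx": 0,"dy": 0,"dz": 0.012,"wx": 0,"wy": 0,"wz": 0,"claw": 0.5},
    {"dx": 0,"dy": 0,"dz": 0.01,"wx": 0,"wy": 0,"wz": 0,"claw": 0.5},
    {"dx": 0,"dy": 0,"dz": 0,"wx": 0,"wy": 0,"wz": 0,"claw": 0.5},
    {"dx": 0,"dy": 0,"dz": 0,"wx": 0,"wy": 0,"wz": 0,"claw": 0.5},
  ],
)

```text
clock: 5.45
tool_pos: [0.5165, -0.1275, 0.0674]
eef_rot: [0.227, 0.974, -0.0, -0.0]
contact_force: [-0.1, 0.2, 0.1]
opening: 0.5
```

Call:
drive_tool(
  commands=[
    {"dx": 0,"dy": 0,"dz": 0,"wx": 0,"wy": 0,"wz": 0,"claw": 0.3},
    {"dx": 0,"dy": 0,"dz": 0,"wx": 0,"wy": 0,"wz": 0,"claw": 0.2},
    {"dx": 0,"dy": 0,"dz": 0,"wx": 0,"wy": 0,"wz": 0,"claw": 0.1},
    {"dx": 0,"dy": 0,"dz": 0,"wx": 0,"wy": 0,"wz": 0,"claw": 0},
    {"dx": 0,"dy": 0,"dz": 0,"wx": 0,"wy": 0,"wz": 0,"claw": 0},
    {"dx": 0,"dy": 0,"dz": 0,"wx": 0,"wy": 0,"wz": 0,"claw": 0},
    {"dx": 0,"dy": 0,"dz": 0,"wx": 0,"wy": 0,"wz": 0,"claw": 0},
  ],
  grip_force=40,
)

```text
clock: 6.15
tool_pos: [0.5168, -0.1276, 0.0679]
eef_rot: [0.227, 0.974, 0.0, 0.0]
contact_force: [-1.0, -0.1, 3.5]
opening: 0.133
```

Call:
drive_tool(
  commands=[
    {"dx": 0,"dy": 0,"dz": -0.005,"wx": 0,"wy": 0,"wz": 0,"claw": 0},
    {"dx": 0,"dy": 0,"dz": -0.01,"wx": 0,"wy": 0,"wz": 0,"claw": 0},
    {"dx": 0,"dy": 0,"dz": -0.015,"wx": 0,"wy": 0,"wz": 0,"claw": 0},
    {"dx": 0,"dy": 0,"dz": -0.03,"wx": 0,"wy": 0,"wz": 0,"claw": 0},
    {"dx": 0,"dy": 0,"dz": -0.03,"wx": 0,"wy": 0,"wz": 0,"claw": 0},
    {"dx": 0,"dy": 0,"dz": -0.03,"wx": 0,"wy": 0,"wz": 0,"claw": 0},
    {"dx": 0,"dy": 0,"dz": -0.03,"wx": 0,"wy": 0,"wz": 0,"claw": 0},
    {"dx": 0,"dy": 0,"dz": 0,"wx": 0,"wy": 0,"wz": 0,"claw": 0},
  ],
)

```text
clock: 6.95
tool_pos: [0.5188, -0.1281, 0.2218]
eef_rot: [0.228, 0.974, 0.0, 0.004]
contact_force: [0.3, -0.5, 0.1]
opening: 0.13
```

Call:
drive_tool(
  commands=[
    {"dx": 0.021,"dy": 0.018,"dz": 0,"wx": 0,"wy": 0,"wz": 0,"claw": 0},
    {"dx": 0.021,"dy": 0.018,"dz": 0,"wx": 0,"wy": 0,"wz": 0,"claw": 0},
    {"dx": 0.021,"dy": 0.018,"dz": 0,"wx": 0,"wy": 0,"wz": 0,"claw": 0},
    {"dx": 0.022,"dy": 0.018,"dz": 0,"wx": 0,"wy": 0,"wz": 0,"claw": 0},
    {"dx": 0.022,"dy": 0.018,"dz": 0,"wx": 0,"wy": 0,"wz": 0,"claw": 0},
    {"dx": 0,"dy": 0,"dz": 0,"wx": 0,"wy": 0,"wz": 0,"claw": 0},
  ],
)

```text
clock: 7.55
tool_pos: [0.458, 0.0043, 0.2171]
eef_rot: [0.224, 0.975, 0.001, -0.002]
contact_force: [0.7, 0.4, -0.6]
opening: 0.132
```

Call:
drive_tool(
  commands=[
    {"dx": 0,"dy": 0,"dz": 0,"wx": 0,"wy": 0,"wz": -0.1,"claw": 0},
    {"dx": 0,"dy": 0,"dz": 0,"wx": 0,"wy": 0,"wz": -0.1,"claw": 0},
    {"dx": 0,"dy": 0,"dz": 0,"wx": 0,"wy": 0,"wz": -0.1,"claw": 0},
    {"dx": 0,"dy": 0,"dz": 0,"wx": 0,"wy": 0,"wz": -0.1,"claw": 0},
    {"dx": 0,"dy": 0,"dz": 0,"wx": 0,"wy": 0,"wz": -0.1,"claw": 0},
    {"dx": 0,"dy": 0,"dz": 0,"wx": 0,"wy": 0,"wz": -0.1,"claw": 0},
    {"dx": 0,"dy": 0,"dz": 0,"wx": 0,"wy": 0,"wz": -0.1,"claw": 0},
    {"dx": 0,"dy": 0,"dz": 0,"wx": 0,"wy": 0,"wz": -0.1,"claw": 0},
    {"dx": 0,"dy": 0,"dz": 0,"wx": 0,"wy": 0,"wz": -0.1,"claw": 0},
    {"dx": 0,"dy": 0,"dz": 0,"wx": 0,"wy": 0,"wz": 0,"claw": 0},
    {"dx": 0,"dy": 0,"dz": 0,"wx": 0,"wy": 0,"wz": 0,"claw": 0},
  ],
)

```text
clock: 8.65
tool_pos: [0.4604, -0.0, 0.2174]
eef_rot: [-0.217, 0.976, 0.0, -0.0]
contact_force: [0.2, -0.5, -1.1]
opening: 0.135
```

```bash
python3 -c "
from h import *
st();snap('wrist','w4');cv2.imwrite('pics/w4v.png',cv2.resize(cv2.imread('pics/w4.png'),(800,600)))"
```

```text
{'clock': 8.65, 'tool_pos': [0.4604, -0.0, 0.2174], 'eef_rot': [-0.2173, 0.9761, 0.0001, -0.0003], 'contact_force': [0.2413, -0.4915, -1.066], 'opening': 0.1349, 'q': [0.0529, 0.5394, -0.2332, 2.0797, 0.2302, 0.5469, 1.663]}
```

View pics/w4v.png

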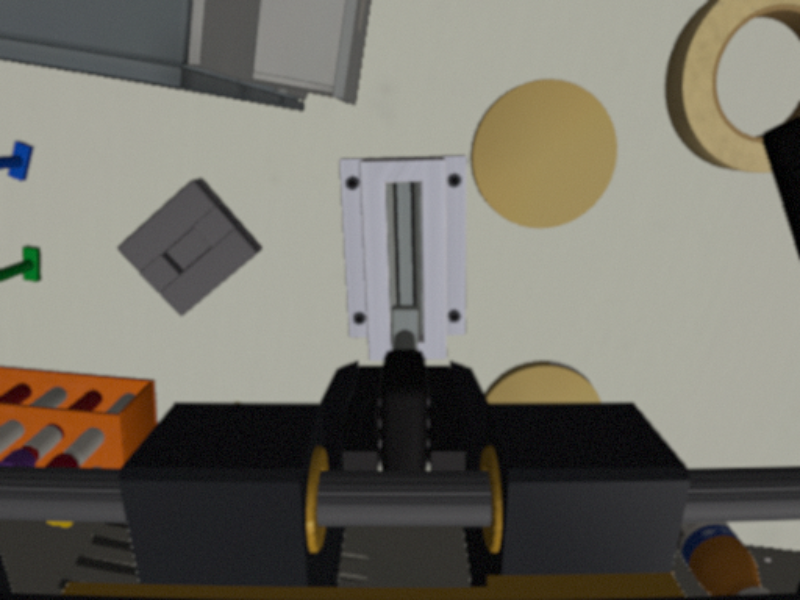

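The stud hangs upright with its foot at about (405,320), nearly over the slot mouth, whose edges are at x = 387 and 422 and whose near end is at y = 181.

```bash
python3 -c "
from h import *
f=lambda c:((c[0]+.5)*.64-.5,(c[1]+.5)*.64-.5)
g=cv2.cvtColor(cv2.imread('pics/w4.png'),cv2.COLOR_BGR2GRAY).astype(int)
for y in(125,150,175,190,200,206,210,216):print(y,g[y,236:284].tolist())
s=r.get_state();m=R.from_quat(s['eef_rot']).as_matrix()
t=lambda c,z:np.round(1000*(m.T@(onz('w4',f(c),z)-s['tool_pos'])),2)
for n,c,z in(('slot end L',(387,182),.046),('slot end R',(421,182),.046),('mid L',(388,300),.046),('mid R',(422.5,300),.046),('railtopL',(362,160),.046),('railtopR',(444,158),.046),('railbotL',(370,358),.046),('railbotR',(446,357),.046),('footL',(393,308),.164),('footR',(418,308),.164)):print(n,t(c,z))
"
```

```text
125 [166, 165, 165, 163, 166, 166, 168, 171, 171, 170, 155, 128, 115, 118, 111, 88, 54, 61, 98, 117, 122, 120, 118, 117, 118, 118, 102, 61, 39, 61, 72, 83, 95, 119, 144, 165, 170, 168, 166, 164, 164, 165, 164, 166, 165, 168, 171, 170]
150 [165, 167, 165, 164, 166, 165, 166, 168, 168, 174, 169, 155, 125, 114, 114, 105, 79, 50, 81, 112, 123, 120, 119, 121, 121, 119, 108, 73, 44, 53, 72, 79, 91, 107, 136, 161, 170, 167, 167, 166, 165, 165, 166, 167, 166, 170, 169, 171]
175 [168, 166, 166, 164, 165, 164, 166, 167, 169, 168, 171, 173, 158, 133, 121, 117, 101, 71, 54, 84, 113, 123, 122, 121, 121, 121, 119, 101, 60, 45, 59, 78, 87, 100, 124, 150, 164, 170, 166, 166, 166, 165, 164, 167, 168, 167, 167, 170]
190 [167, 169, 169, 166, 164, 166, 166, 168, 169, 169, 168, 169, 155, 132, 123, 118, 115, 93, 58, 64, 101, 118, 121, 122, 122, 120, 120, 106, 71, 43, 53, 74, 85, 101, 125, 144, 161, 167, 166, 165, 162, 165, 168, 168, 168, 169, 167, 171]
200 [164, 169, 167, 166, 165, 168, 167, 167, 167, 169, 169, 169, 167, 149, 115, 104, 113, 121, 123, 121, 122, 120, 120, 124, 121, 124, 122, 124, 123, 124, 
[... 405 characters left out ...]
 111, 102, 117, 123, 125, 119, 116, 108, 107, 105, 108, 115, 121, 125, 123, 125, 119, 106, 90, 88, 108, 135, 161, 169, 166, 167, 165, 166, 165, 166, 168, 166, 168, 169]
216 [158, 165, 168, 165, 166, 164, 167, 168, 168, 167, 168, 168, 164, 142, 106, 83, 74, 58, 48, 50, 50, 52, 54, 50, 52, 51, 49, 53, 66, 90, 104, 96, 79, 71, 87, 123, 159, 170, 166, 167, 167, 168, 166, 168, 167, 165, 166, 167]
slot end L [ 48.42  -9.34 171.51]
slot end R [ 48.42   9.58 171.51]
mid L [-20.41  -9.33 171.48]
mid R [-20.41  11.1  171.48]
railtopL [ 60.39 -23.01 171.51]
railtopR [ 61.47  22.12 171.52]
railbotL [-57.68 -20.68 171.46]
railbotR [-57.02  25.88 171.46]
footL [13.79 -3.95 53.49]
footR [13.79  5.18 53.49]
```

```bash
python3 -c "
from h import *
s=r.get_state();m=R.from_quat(s['eef_rot']).as_matrix()
t=lambda c,z:1000*(m.T@(onz('w4',c,z)-s['tool_pos']))
A=np.array([t((c,y),.046)[:2] for y,c in((125,258.25),(150,258.85),(175,259.65),(190,259.8),(206,260.2))]);print(A.round(2))
k=np.polyfit(A[:,0],A[:,1],1);print('slope deg',np.degrees(np.arctan(k[0])),'y at 0',k[1])
for x in(251.3,251.8,266.8,267.3):print(x,t((x,204),.161).round(2))
print('foot near edge',t((259.5,197),.164))
"
```

```text
[[ 4.090e+01  1.000e-02]
 [ 1.874e+01  5.500e-01]
 [-4.330e+00  1.300e+00]
 [-1.865e+01  1.450e+00]
 [-3.435e+01  1.850e+00]]
slope deg -1.413263510473724 y at 0 1.0432068575009423
251.3 [ 8.46 -4.06 56.49]
251.8 [ 8.46 -3.77 56.49]
266.8 [ 8.46  4.98 56.49]
267.3 [ 8.46  5.27 56.49]
foot near edge [13.75808132  0.70546919 53.49405879]
```

Call:
drive_tool(
  commands=[
    {"dx": 0,"dy": 0.0004,"dz": 0,"wx": 0,"wy": 0,"wz": -0.022,"claw": 0},
    {"dx": 0,"dy": 0,"dz": 0.03,"wx": 0,"wy": 0,"wz": 0,"claw": 0},
    {"dx": 0,"dy": 0,"dz": 0.03,"wx": 0,"wy": 0,"wz": 0,"claw": 0},
    {"dx": 0,"dy": 0,"dz": 0.03,"wx": 0,"wy": 0,"wz": 0,"claw": 0},
    {"dx": 0,"dy": 0,"dz": 0.01,"wx": 0,"wy": 0,"wz": 0,"claw": 0},
    {"dx": 0,"dy": 0,"dz": 0,"wx": 0,"wy": 0,"wz": 0,"claw": 0},
    {"dx": 0,"dy": 0,"dz": 0,"wx": 0,"wy": 0,"wz": 0,"claw": 0},
  ],
)

```text
clock: 9.4
tool_pos: [0.4609, 0.001, 0.1184]
eef_rot: [-0.23, 0.973, -0.0, 0.0]
contact_force: [-0.1, -1.7, -0.4]
opening: 0.132
```

```bash
python3 -c "
from h import *
st();snap('wrist','w5');cv2.imwrite('pics/w5v.png',cv2.resize(cv2.imread('pics/w5.png')[20:260,160:360],(600,720)[:1]+(720,),interpolation=cv2.INTER_CUBIC)[:600])"
```

```text
{'clock': 9.4, 'tool_pos': [0.4609, 0.001, 0.1184], 'eef_rot': [-0.2296, 0.9733, -0.0001, 0.0005], 'contact_force': [-0.0537, -1.7336, -0.3964], 'opening': 0.1324, 'q': [-0.0226, 0.726, -0.1276, 2.1651, 0.3263, 0.267, 1.6004]}
```

View pics/w5v.png

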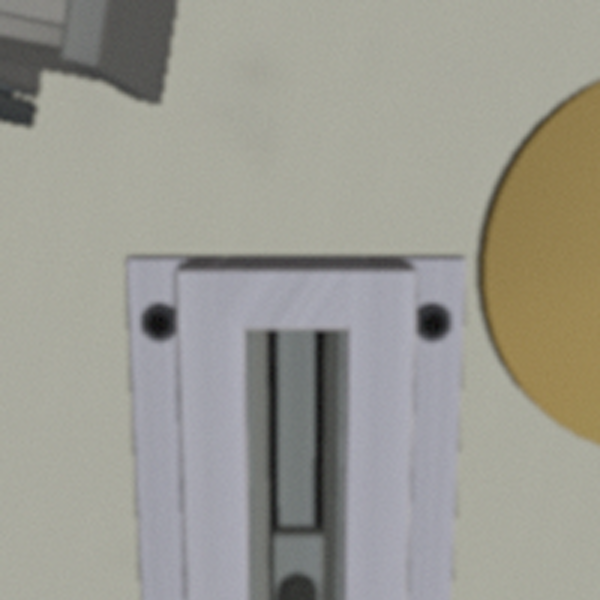

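The foot (x 272–324) is centred in the mouth (246–349) and parallel to it. I'll lower it gently.

Call:
drive_tool(
  commands=[
    {"dx": 0,"dy": 0,"dz": 0.006,"wx": 0,"wy": 0,"wz": 0,"claw": 0},
    {"dx": 0,"dy": 0,"dz": 0.005,"wx": 0,"wy": 0,"wz": 0,"claw": 0},
    {"dx": 0,"dy": 0,"dz": 0.004,"wx": 0,"wy": 0,"wz": 0,"claw": 0},
    {"dx": 0,"dy": 0,"dz": 0.002,"wx": 0,"wy": 0,"wz": 0,"claw": 0},
    {"dx": 0,"dy": 0,"dz": 0,"wx": 0,"wy": 0,"wz": 0,"claw": 0},
    {"dx": 0,"dy": 0,"dz": 0,"wx": 0,"wy": 0,"wz": 0,"claw": 0},
  ],
)

```text
clock: 10.05
tool_pos: [0.4603, 0.0009, 0.1007]
eef_rot: [-0.23, 0.973, 0.0, -0.0]
contact_force: [0.3, -0.4, -1.1]
opening: 0.132
```

Call:
drive_tool(
  commands=[
    {"dx": 0,"dy": 0,"dz": 0.002,"wx": 0,"wy": 0,"wz": 0,"claw": 0},
    {"dx": 0,"dy": 0,"dz": 0.002,"wx": 0,"wy": 0,"wz": 0,"claw": 0},
    {"dx": 0,"dy": 0,"dz": 0.002,"wx": 0,"wy": 0,"wz": 0,"claw": 0},
    {"dx": 0,"dy": 0,"dz": 0,"wx": 0,"wy": 0,"wz": 0,"claw": 0},
    {"dx": 0,"dy": 0,"dz": 0,"wx": 0,"wy": 0,"wz": 0,"claw": 0},
  ],
)

```text
clock: 10.55
tool_pos: [0.4603, 0.0009, 0.0946]
eef_rot: [-0.23, 0.973, 0.0, -0.0]
contact_force: [0.5, 0.5, -0.5]
opening: 0.133
```

Call:
drive_tool(
  commands=[
    {"dx": 0,"dy": 0,"dz": 0.001,"wx": 0,"wy": 0,"wz": 0,"claw": 0},
    {"dx": 0,"dy": 0,"dz": 0.001,"wx": 0,"wy": 0,"wz": 0,"claw": 0},
    {"dx": 0,"dy": 0,"dz": 0.001,"wx": 0,"wy": 0,"wz": 0,"claw": 0},
    {"dx": 0,"dy": 0,"dz": 0.001,"wx": 0,"wy": 0,"wz": 0,"claw": 0},
    {"dx": 0,"dy": 0,"dz": 0,"wx": 0,"wy": 0,"wz": 0,"claw": 0},
    {"dx": 0,"dy": 0,"dz": 0,"wx": 0,"wy": 0,"wz": 0,"claw": 0},
  ],
)

```text
clock: 11.15
tool_pos: [0.4603, 0.0009, 0.0907]
eef_rot: [-0.23, 0.973, 0.0, -0.0]
contact_force: [-0.4, 0.6, -0.4]
opening: 0.132
```

Call:
drive_tool(
  commands=[
    {"dx": 0,"dy": 0,"dz": 0.001,"wx": 0,"wy": 0,"wz": 0,"claw": 0},
    {"dx": 0,"dy": 0,"dz": 0.001,"wx": 0,"wy": 0,"wz": 0,"claw": 0},
    {"dx": 0,"dy": 0,"dz": 0.001,"wx": 0,"wy": 0,"wz": 0,"claw": 0},
    {"dx": 0,"dy": 0,"dz": 0.001,"wx": 0,"wy": 0,"wz": 0,"claw": 0},
    {"dx": 0,"dy": 0,"dz": 0,"wx": 0,"wy": 0,"wz": 0,"claw": 0},
    {"dx": 0,"dy": 0,"dz": 0,"wx": 0,"wy": 0,"wz": 0,"claw": 0},
  ],
)

```text
clock: 11.75
tool_pos: [0.4603, 0.0009, 0.0866]
eef_rot: [-0.23, 0.973, 0.0, -0.0]
contact_force: [0.6, 0.1, -0.7]
opening: 0.135
```

Call:
drive_tool(
  commands=[
    {"dx": 0,"dy": 0,"dz": 0.001,"wx": 0,"wy": 0,"wz": 0,"claw": 0},
    {"dx": 0,"dy": 0,"dz": 0.001,"wx": 0,"wy": 0,"wz": 0,"claw": 0},
    {"dx": 0,"dy": 0,"dz": 0,"wx": 0,"wy": 0,"wz": 0,"claw": 0},
    {"dx": 0,"dy": 0,"dz": 0,"wx": 0,"wy": 0,"wz": 0,"claw": 0},
    {"dx": 0,"dy": 0,"dz": 0,"wx": 0,"wy": 0,"wz": 0,"claw": 0},
  ],
)

```text
clock: 12.25
tool_pos: [0.4604, 0.0009, 0.0848]
eef_rot: [-0.23, 0.973, 0.0, 0.0]
contact_force: [-0.3, -0.2, 3.3]
opening: 0.132
```

Call:
drive_tool(
  commands=[
    {"dx": 0,"dy": 0,"dz": 0.0005,"wx": 0,"wy": 0,"wz": 0,"claw": 0},
    {"dx": 0,"dy": 0,"dz": 0.0005,"wx": 0,"wy": 0,"wz": 0,"claw": 0},
    {"dx": 0,"dy": 0,"dz": 0,"wx": 0,"wy": 0,"wz": 0,"claw": 0},
    {"dx": 0,"dy": 0,"dz": 0,"wx": 0,"wy": 0,"wz": 0,"claw": 0},
  ],
)

```text
clock: 12.65
tool_pos: [0.4604, 0.0009, 0.0837]
eef_rot: [-0.23, 0.973, 0.0, 0.0]
contact_force: [-0.5, -0.7, 3.2]
opening: 0.134
```

Call:
drive_tool(
  commands=[
    {"dx": 0,"dy": 0,"dz": 0.0005,"wx": 0,"wy": 0,"wz": 0,"claw": 0},
    {"dx": 0,"dy": 0,"dz": 0.0005,"wx": 0,"wy": 0,"wz": 0,"claw": 0},
    {"dx": 0,"dy": 0,"dz": 0,"wx": 0,"wy": 0,"wz": 0,"claw": 0},
    {"dx": 0,"dy": 0,"dz": 0,"wx": 0,"wy": 0,"wz": 0,"claw": 0},
  ],
)

```text
clock: 13.05
tool_pos: [0.4604, 0.0009, 0.0827]
eef_rot: [-0.23, 0.973, 0.0, 0.0]
contact_force: [0.0, 0.1, 3.5]
opening: 0.134
```

Call:
drive_tool(
  commands=[
    {"dx": 0,"dy": 0,"dz": 0.0004,"wx": 0,"wy": 0,"wz": 0,"claw": 0},
    {"dx": 0,"dy": 0,"dz": 0.0004,"wx": 0,"wy": 0,"wz": 0,"claw": 0},
    {"dx": 0,"dy": 0,"dz": 0,"wx": 0,"wy": 0,"wz": 0,"claw": 0},
    {"dx": 0,"dy": 0,"dz": 0,"wx": 0,"wy": 0,"wz": 0,"claw": 0},
  ],
)

```text
clock: 13.45
tool_pos: [0.4604, 0.0009, 0.0819]
eef_rot: [-0.23, 0.973, 0.0, 0.0]
contact_force: [0.2, 0.7, 3.7]
opening: 0.128
```

Call:
drive_tool(
  commands=[
    {"dx": 0,"dy": 0,"dz": 0.0004,"wx": 0,"wy": 0,"wz": 0,"claw": 0},
    {"dx": 0,"dy": 0,"dz": 0.0004,"wx": 0,"wy": 0,"wz": 0,"claw": 0},
    {"dx": 0,"dy": 0,"dz": 0,"wx": 0,"wy": 0,"wz": 0,"claw": 0},
    {"dx": 0,"dy": 0,"dz": 0,"wx": 0,"wy": 0,"wz": 0,"claw": 0},
  ],
)

```text
clock: 13.85
tool_pos: [0.4604, 0.0009, 0.0811]
eef_rot: [-0.23, 0.973, 0.0, 0.0]
contact_force: [0.1, 0.4, 3.6]
opening: 0.136
```

Call:
drive_tool(
  commands=[
    {"dx": 0,"dy": 0,"dz": 0.0005,"wx": 0,"wy": 0,"wz": 0,"claw": 0},
    {"dx": 0,"dy": 0,"dz": 0.0005,"wx": 0,"wy": 0,"wz": 0,"claw": 0},
    {"dx": 0,"dy": 0,"dz": 0,"wx": 0,"wy": 0,"wz": 0,"claw": 0},
    {"dx": 0,"dy": 0,"dz": 0,"wx": 0,"wy": 0,"wz": 0,"claw": 0},
  ],
)

```text
clock: 14.25
tool_pos: [0.4604, 0.0009, 0.0801]
eef_rot: [-0.23, 0.973, 0.0, 0.0]
contact_force: [-0.0, -0.7, 3.5]
opening: 0.135
```

Call:
drive_tool(
  commands=[
    {"dx": 0,"dy": 0,"dz": 0.0004,"wx": 0,"wy": 0,"wz": 0,"claw": 0},
    {"dx": 0,"dy": 0,"dz": 0.0004,"wx": 0,"wy": 0,"wz": 0,"claw": 0},
    {"dx": 0,"dy": 0,"dz": 0,"wx": 0,"wy": 0,"wz": 0,"claw": 0},
    {"dx": 0,"dy": 0,"dz": 0,"wx": 0,"wy": 0,"wz": 0,"claw": 0},
  ],
)

```text
clock: 14.65
tool_pos: [0.4604, 0.0009, 0.0793]
eef_rot: [-0.23, 0.973, 0.0, 0.0]
contact_force: [-0.6, 0.2, 5.5]
opening: 0.135
```

Call:
drive_tool(
  commands=[
    {"dx": 0,"dy": 0,"dz": 0.0005,"wx": 0,"wy": 0,"wz": 0,"claw": 0},
    {"dx": 0,"dy": 0,"dz": 0,"wx": 0,"wy": 0,"wz": 0,"claw": 0},
    {"dx": 0,"dy": 0,"dz": 0,"wx": 0,"wy": 0,"wz": 0,"claw": 0},
  ],
)

```text
clock: 14.95
tool_pos: [0.4604, 0.0009, 0.0788]
eef_rot: [-0.23, 0.973, 0.0, -0.0]
contact_force: [0.5, -0.5, 4.4]
opening: 0.131
```

Call:
drive_tool(
  commands=[
    {"dx": 0,"dy": 0,"dz": 0.0003,"wx": 0,"wy": 0,"wz": 0,"claw": 0},
    {"dx": 0,"dy": 0,"dz": 0,"wx": 0,"wy": 0,"wz": 0,"claw": 0},
    {"dx": 0,"dy": 0,"dz": 0,"wx": 0,"wy": 0,"wz": 0,"claw": 0},
  ],
)

```text
clock: 15.25
tool_pos: [0.4604, 0.0009, 0.0785]
eef_rot: [-0.23, 0.973, 0.0, 0.0]
contact_force: [0.5, -0.3, 4.6]
opening: 0.135
```

Still only the spring, so I'll continue.

Call:
drive_tool(
  commands=[
    {"dx": 0,"dy": 0,"dz": 0.0004,"wx": 0,"wy": 0,"wz": 0,"claw": 0},
    {"dx": 0,"dy": 0,"dz": 0.0004,"wx": 0,"wy": 0,"wz": 0,"claw": 0},
    {"dx": 0,"dy": 0,"dz": 0,"wx": 0,"wy": 0,"wz": 0,"claw": 0},
    {"dx": 0,"dy": 0,"dz": 0,"wx": 0,"wy": 0,"wz": 0,"claw": 0},
  ],
)

```text
clock: 15.65
tool_pos: [0.4604, 0.0009, 0.0777]
eef_rot: [-0.23, 0.973, 0.0, 0.0]
contact_force: [-0.6, -0.6, 5.8]
opening: 0.132
```

Call:
drive_tool(
  commands=[
    {"dx": 0,"dy": 0,"dz": 0.0004,"wx": 0,"wy": 0,"wz": 0,"claw": 0},
    {"dx": 0,"dy": 0,"dz": 0.0004,"wx": 0,"wy": 0,"wz": 0,"claw": 0},
    {"dx": 0,"dy": 0,"dz": 0,"wx": 0,"wy": 0,"wz": 0,"claw": 0},
    {"dx": 0,"dy": 0,"dz": 0,"wx": 0,"wy": 0,"wz": 0,"claw": 0},
  ],
)

```text
clock: 16.05
tool_pos: [0.4604, 0.0009, 0.0769]
eef_rot: [-0.23, 0.973, 0.0, 0.0]
contact_force: [0.3, -0.4, 4.8]
opening: 0.134
```

Call:
drive_tool(
  commands=[
    {"dx": 0,"dy": 0,"dz": 0.0004,"wx": 0,"wy": 0,"wz": 0,"claw": 0},
    {"dx": 0,"dy": 0,"dz": 0.0004,"wx": 0,"wy": 0,"wz": 0,"claw": 0},
    {"dx": 0,"dy": 0,"dz": 0,"wx": 0,"wy": 0,"wz": 0,"claw": 0},
    {"dx": 0,"dy": 0,"dz": 0,"wx": 0,"wy": 0,"wz": 0,"claw": 0},
  ],
)

```text
clock: 16.45
tool_pos: [0.4604, 0.0009, 0.0763]
eef_rot: [-0.23, 0.973, -0.0, 0.0]
contact_force: [-0.5, 0.2, 7.8]
opening: 0.13
```

Call:
drive_tool(
  commands=[
    {"dx": 0,"dy": 0,"dz": 0.0004,"wx": 0,"wy": 0,"wz": 0,"claw": 0},
    {"dx": 0,"dy": 0,"dz": 0.0004,"wx": 0,"wy": 0,"wz": 0,"claw": 0},
    {"dx": 0,"dy": 0,"dz": 0,"wx": 0,"wy": 0,"wz": 0,"claw": 0},
    {"dx": 0,"dy": 0,"dz": 0,"wx": 0,"wy": 0,"wz": 0,"claw": 0},
  ],
)

```text
clock: 16.85
tool_pos: [0.4604, 0.0009, 0.0758]
eef_rot: [-0.23, 0.973, -0.0, 0.0]
contact_force: [-0.0, -0.2, 10.9]
opening: 0.128
```

The floor shows as a steep rise, and the force now stands at about 11 N. I'll check the joints, then start the turn about the stud's axis.

```bash
python3 -c "
from h import *
s=st();print(np.round(s['moment'],3))"
```

```text
{'clock': 16.85, 'tool_pos': [0.4604, 0.0009, 0.0758], 'eef_rot': [-0.2296, 0.9733, -0.0001, 0.0003], 'contact_force': [-0.0315, -0.2066, 10.9417], 'opening': 0.128, 'q': [-0.059, 0.8154, -0.0701, 2.1854, 0.348, 0.1503, 1.5826]}
[ 0.045  0.203 -0.034]
```

Call:
drive_tool(
  commands=[
    {"dx": 0,"dy": -0.0001,"dz": 0,"wx": 0,"wy": 0,"wz": 0.06,"claw": 0},
    {"dx": 0,"dy": -0.0001,"dz": 0,"wx": 0,"wy": 0,"wz": 0.06,"claw": 0},
    {"dx": 0,"dy": -0.0001,"dz": 0,"wx": 0,"wy": 0,"wz": 0.06,"claw": 0},
    {"dx": 0,"dy": -0.0001,"dz": 0,"wx": 0,"wy": 0,"wz": 0.06,"claw": 0},
    {"dx": 0,"dy": 0,"dz": 0,"wx": 0,"wy": 0,"wz": 0,"claw": 0},
  ],
)

```text
clock: 17.35
tool_pos: [0.4607, 0.0007, 0.0758]
eef_rot: [-0.111, 0.994, 0.0, 0.0]
contact_force: [-0.5, 1.0, 11.7]
opening: 0.133
```

```bash
python3 -c "
from h import *
s=st();print(np.round(s['moment'],3))"
```

```text
{'clock': 17.35, 'tool_pos': [0.4607, 0.0007, 0.0758], 'eef_rot': [-0.1108, 0.9938, 0.0, 0.0005], 'contact_force': [-0.4529, 0.9915, 11.7473], 'opening': 0.1333, 'q': [-0.0738, 0.8158, -0.0452, 2.1856, 0.2318, 0.1436, 1.4586]}
[ 0.106  0.131 -0.001]
```

It turns freely at 11.7 N with no moment. I'll go on.

Call:
drive_tool(
  commands=[
    {"dx": 0,"dy": -0.0002,"dz": 0,"wx": 0,"wy": 0,"wz": 0.1,"claw": 0},
    {"dx": 0,"dy": -0.0002,"dz": 0,"wx": 0,"wy": 0,"wz": 0.1,"claw": 0},
    {"dx": 0,"dy": -0.0002,"dz": 0,"wx": 0,"wy": 0,"wz": 0.1,"claw": 0},
    {"dx": 0,"dy": -0.0002,"dz": 0,"wx": 0,"wy": 0,"wz": 0.1,"claw": 0},
    {"dx": 0,"dy": -0.0002,"dz": 0,"wx": 0,"wy": 0,"wz": 0.1,"claw": 0},
    {"dx": 0,"dy": 0,"dz": 0,"wx": 0,"wy": 0,"wz": 0,"claw": 0},
  ],
)

```text
clock: 17.95
tool_pos: [0.461, -0.0002, 0.0759]
eef_rot: [0.139, 0.99, 0.0, 0.001]
contact_force: [-0.3, 1.0, 11.3]
opening: 0.132
```

Call:
drive_tool(
  commands=[
    {"dx": 0,"dy": -0.0002,"dz": 0,"wx": 0,"wy": 0,"wz": 0.1,"claw": 0},
    {"dx": 0,"dy": -0.0002,"dz": 0,"wx": 0,"wy": 0,"wz": 0.1,"claw": 0},
    {"dx": 0,"dy": -0.0002,"dz": 0,"wx": 0,"wy": 0,"wz": 0.1,"claw": 0},
    {"dx": 0,"dy": -0.0002,"dz": 0,"wx": 0,"wy": 0,"wz": 0.1,"claw": 0},
    {"dx": 0,"dy": 0,"dz": 0,"wx": 0,"wy": 0,"wz": 0,"claw": 0},
  ],
)

```text
clock: 18.45
tool_pos: [0.4608, -0.0009, 0.0758]
eef_rot: [0.333, 0.943, 0.0, 0.001]
contact_force: [-0.1, 0.9, 10.6]
opening: 0.13
```

```bash
python3 -c "
from h import *
s=st();print(np.round(s['moment'],3),np.degrees(2*np.arctan2(s['eef_rot'][0],s['eef_rot'][1])))"
```

```text
{'clock': 18.45, 'tool_pos': [0.4608, -0.0009, 0.0758], 'eef_rot': [0.3329, 0.943, 0.0004, 0.0007], 'contact_force': [-0.0734, 0.8656, 10.6491], 'opening': 0.1295, 'q': [-0.1211, 0.8189, 0.0377, 2.1883, -0.2059, 0.1359, 1.0006]}
[ 0.2   -0.019  0.056] 38.89280183124357
```

Call:
drive_tool(
  commands=[
    {"dx": 0,"dy": -0.0002,"dz": 0,"wx": 0,"wy": 0,"wz": 0.1,"claw": 0},
    {"dx": 0,"dy": -0.0002,"dz": 0,"wx": 0,"wy": 0,"wz": 0.1,"claw": 0},
    {"dx": 0,"dy": -0.0002,"dz": 0,"wx": 0,"wy": 0,"wz": 0.1,"claw": 0},
    {"dx": 0,"dy": -0.0002,"dz": 0,"wx": 0,"wy": 0,"wz": 0.1,"claw": 0},
    {"dx": 0,"dy": 0,"dz": 0,"wx": 0,"wy": 0,"wz": 0.029,"claw": 0},
    {"dx": 0,"dy": 0,"dz": 0,"wx": 0,"wy": 0,"wz": 0,"claw": 0},
    {"dx": 0,"dy": 0,"dz": 0,"wx": 0,"wy": 0,"wz": 0,"claw": 0},
  ],
)

```text
clock: 19.15
tool_pos: [0.4603, -0.0014, 0.0758]
eef_rot: [0.525, 0.851, 0.001, 0.001]
contact_force: [0.0, 0.7, 12.0]
opening: 0.133
```

```bash
python3 -c "
from h import *
s=st();print(np.round(s['moment'],3),np.degrees(2*np.arctan2(s['eef_rot'][0],s['eef_rot'][1])))"
```

```text
{'clock': 19.15, 'tool_pos': [0.4603, -0.0014, 0.0758], 'eef_rot': [0.525, 0.8511, 0.0006, 0.0007], 'contact_force': [0.0167, 0.723, 12.0281], 'opening': 0.1331, 'q': [-0.1438, 0.8213, 0.0768, 2.1909, -0.4134, 0.1407, 0.7835]}
[ 0.158 -0.084  0.015] 63.33776215248294
```

Call:
drive_tool(
  commands=[
    {"dx": 0,"dy": 0,"dz": -0.0005,"wx": 0,"wy": 0,"wz": 0,"claw": 0},
    {"dx": 0,"dy": 0,"dz": -0.0005,"wx": 0,"wy": 0,"wz": 0,"claw": 0},
    {"dx": 0,"dy": 0,"dz": -0.0005,"wx": 0,"wy": 0,"wz": 0,"claw": 0},
    {"dx": 0,"dy": 0,"dz": 0,"wx": 0,"wy": 0,"wz": 0,"claw": 0},
    {"dx": 0,"dy": 0,"dz": 0,"wx": 0,"wy": 0,"wz": 0,"claw": 0},
  ],
)

```text
clock: 19.65
tool_pos: [0.4603, -0.0015, 0.0769]
eef_rot: [0.525, 0.851, 0.0, 0.0]
contact_force: [0.5, 0.3, 5.5]
opening: 0.132
```

Call:
drive_tool(
  commands=[
    {"dx": 0,"dy": 0,"dz": -0.0005,"wx": 0,"wy": 0,"wz": 0,"claw": 0},
    {"dx": 0,"dy": 0,"dz": 0,"wx": 0,"wy": 0,"wz": 0,"claw": 0},
    {"dx": 0,"dy": 0,"dz": 0,"wx": 0,"wy": 0,"wz": 0,"claw": 0},
  ],
)

```text
clock: 19.95
tool_pos: [0.4602, -0.0015, 0.0774]
eef_rot: [0.525, 0.851, 0.0, 0.0]
contact_force: [2.1, 1.2, 4.9]
opening: 0.131
```

Call:
drive_tool(
  commands=[
    {"dx": 0,"dy": 0,"dz": -0.0003,"wx": 0,"wy": 0,"wz": 0,"claw": 0},
    {"dx": 0,"dy": 0,"dz": 0,"wx": 0,"wy": 0,"wz": 0,"claw": 0},
    {"dx": 0,"dy": 0,"dz": 0,"wx": 0,"wy": 0,"wz": 0,"claw": 0},
  ],
)

```text
clock: 20.25
tool_pos: [0.4602, -0.0016, 0.0777]
eef_rot: [0.525, 0.851, 0.0, 0.0]
contact_force: [2.1, 1.5, 6.0]
opening: 0.131
```

Call:
drive_tool(
  commands=[
    {"dx": 0,"dy": 0,"dz": -0.0002,"wx": 0,"wy": 0,"wz": 0,"claw": 0},
    {"dx": 0,"dy": 0,"dz": 0,"wx": 0,"wy": 0,"wz": 0,"claw": 0},
    {"dx": 0,"dy": 0,"dz": 0,"wx": 0,"wy": 0,"wz": 0,"claw": 0},
  ],
)

```text
clock: 20.55
tool_pos: [0.4601, -0.0016, 0.0777]
eef_rot: [0.525, 0.851, 0.0, 0.0]
contact_force: [3.5, 1.8, 1.4]
opening: 0.129
```

The lips now carry the spring load and the tool force has dropped to 1.4 N. I'll release and rise straight up.

Call:
drive_tool(
  commands=[
    {"dx": 0,"dy": 0,"dz": 0,"wx": 0,"wy": 0,"wz": 0,"claw": 0.16},
    {"dx": 0,"dy": 0,"dz": 0,"wx": 0,"wy": 0,"wz": 0,"claw": 0.22},
    {"dx": 0,"dy": 0,"dz": 0,"wx": 0,"wy": 0,"wz": 0,"claw": 0.35},
    {"dx": 0,"dy": 0,"dz": 0,"wx": 0,"wy": 0,"wz": 0,"claw": 0.45},
    {"dx": 0,"dy": 0,"dz": 0,"wx": 0,"wy": 0,"wz": 0,"claw": 0.45},
    {"dx": 0,"dy": 0,"dz": 0,"wx": 0,"wy": 0,"wz": 0,"claw": 0.45},
  ],
)

```text
clock: 21.15
tool_pos: [0.4594, -0.0018, 0.0777]
eef_rot: [0.525, 0.851, -0.0, -0.0]
contact_force: [-0.4, 0.0, 1.0]
opening: 0.45
```

Call:
drive_tool(
  commands=[
    {"dx": 0,"dy": 0,"dz": -0.005,"wx": 0,"wy": 0,"wz": 0,"claw": 0.45},
    {"dx": 0,"dy": 0,"dz": -0.01,"wx": 0,"wy": 0,"wz": 0,"claw": 0.45},
    {"dx": 0,"dy": 0,"dz": -0.02,"wx": 0,"wy": 0,"wz": 0,"claw": 0.45},
    {"dx": 0,"dy": 0,"dz": -0.03,"wx": 0,"wy": 0,"wz": 0,"claw": 0.45},
    {"dx": 0,"dy": 0,"dz": -0.03,"wx": 0,"wy": 0,"wz": 0,"claw": 0.45},
    {"dx": 0,"dy": 0,"dz": -0.02,"wx": 0,"wy": 0,"wz": 0,"claw": 0.45},
    {"dx": 0,"dy": 0,"dz": 0,"wx": 0,"wy": 0,"wz": 0,"claw": 0.45},
    {"dx": 0,"dy": 0,"dz": 0,"wx": 0,"wy": 0,"wz": 0,"claw": 0.45},
  ],
)

```text
clock: 21.95
tool_pos: [0.4596, -0.0015, 0.1933]
eef_rot: [0.525, 0.851, 0.0, 0.0]
contact_force: [0.7, -0.7, 0.0]
opening: 0.452
```

```bash
python3 -c "
from h import *
st();snap('wrist','w6');cv2.imwrite('pics/w6v.png',cv2.resize(cv2.imread('pics/w6.png'),(800,600)))"
```

```text
{'clock': 21.95, 'tool_pos': [0.4596, -0.0015, 0.1933], 'eef_rot': [0.525, 0.8511, 0.0005, 0.0004], 'contact_force': [0.6767, -0.6874, 0.0285], 'opening': 0.4525, 'q': [-0.2665, 0.596, 0.2673, 2.1242, -0.3413, 0.4601, 0.7296]}
```

View pics/w6v.png

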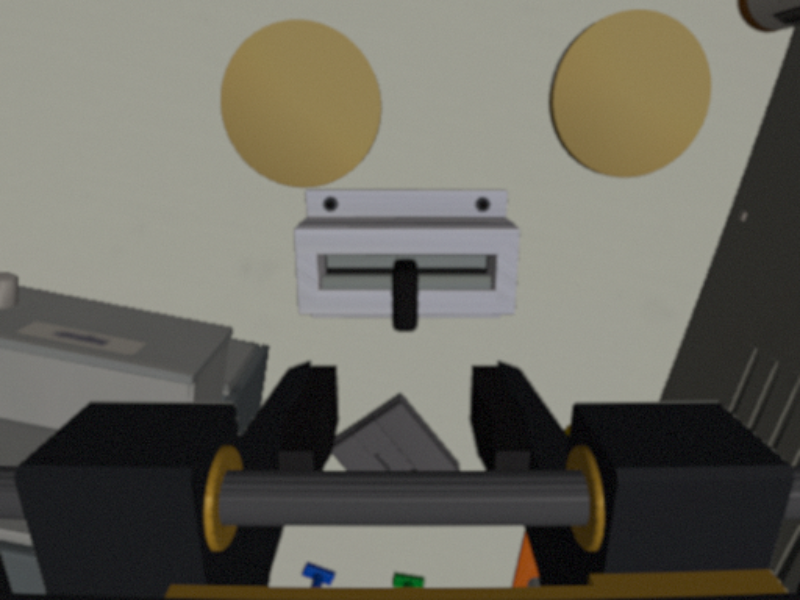

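The grip at (405,261–330) stands crossways to the slot (319–496), with both dishes still in place. I'll do a final numeric check and compare the top views.

```bash
python3 -c "
from h import *
f=lambda c:((c[0]+.5)*.64-.5,(c[1]+.5)*.64-.5)
a,b=[onz('w6',f(c),.0946) for c in((405,331),(405,262))];print('grip',(a+b)/2,np.linalg.norm(a-b),np.degrees(np.arctan2(*(a-b)[[1,0]])))
C=[onz('w6',f(c),.046) for c in((319,254),(496,254),(496,291),(318,291))];print('slot',np.mean(C,0),np.degrees(np.arctan2(*(C[1]-C[0])[[1,0]])))
snap('top','t9');snap('side','s9')
for k in('t','s'):
  d=cv2.absdiff(cv2.imread(f'pics/{k}0.png'),cv2.imread(f'pics/{k}9.png')).max(2);_,m=cv2.threshold(d,40,255,0);m=cv2.morphologyEx(m,cv2.MORPH_OPEN,np.ones((2,2)))
  n,_,S,_=cv2.connectedComponentsWithStats(m);print(k,[x.tolist() for x in S[1:] if x[4]>6])
c=[cv2.resize(cv2.imread('pics/t9.png')[100:290,130:380],(500,380)),cv2.resize(cv2.imread('pics/s9.png')[100:290,190:340],(300,380))]
cv2.imwrite('pics/f.png',np.hstack(c))"
```

```text
grip [0.45825572 0.00137566 0.0946    ] 0.032528303067475645 -63.26308270089107
slot [0.46009476 0.00086865 0.046     ] 26.680377794972365
t [[140, 114, 3, 4, 11], [22, 126, 50, 18, 297], [78, 127, 180, 114, 10626], [184, 129, 3, 4, 9], [69, 140, 4, 3, 10], [61, 142, 4, 2, 8], [0, 145, 183, 239, 28800], [279, 173, 10, 15, 88], [94, 184, 7, 7, 32], [279, 189, 3, 3, 8], [122, 205, 5, 5, 15], [15, 216, 4, 4, 10], [139, 219, 4, 5, 14]]
s [[0, 0, 194, 186, 21085], [0, 0, 512, 384, 108925], [219, 25, 3, 3, 8], [295, 46, 3, 6, 12], [294, 58, 5, 2, 10], [296, 63, 4, 4, 10], [297, 73, 4, 8, 21], [291, 78, 4, 5, 15], [297, 85, 6, 2, 12], [310, 84, 4, 5, 12], [289, 88, 10, 6, 37], [301, 88, 3, 3, 8], [278, 90, 4, 4, 10], [260, 95, 4, 4, 13], [298, 95, 8, 6, 18], [297, 99, 3, 4, 10], [310, 98, 5, 3, 10], [300, 107, 3, 3, 8], [311, 106, 6, 4, 12], [323, 109, 5, 7, 16], [291, 111, 4, 2, 8], [306, 114, 13, 5, 35], [323, 124, 6, 5, 18], [331, 126, 4, 4, 10], [333, 137, 3, 3, 8], [209, 139, 7, 10, 29], [208, 156, 4, 4, 14], [192, 176, 8, 5, 29], [309, 203, 6, 5, 12], [272, 209, 17, 16, 156], [325, 214, 7, 5, 15], [238, 223, 11, 17, 122], [298, 222, 95, 73, 2001], [341, 224, 3, 3, 7], [345, 227, 4, 3, 8], [355, 233, 9, 7, 20], [372, 244, 3, 3, 7], [376, 247, 4, 3, 8], [224, 261, 4, 3, 11], [225, 282, 6, 6, 16]]
```

View pics/f.png

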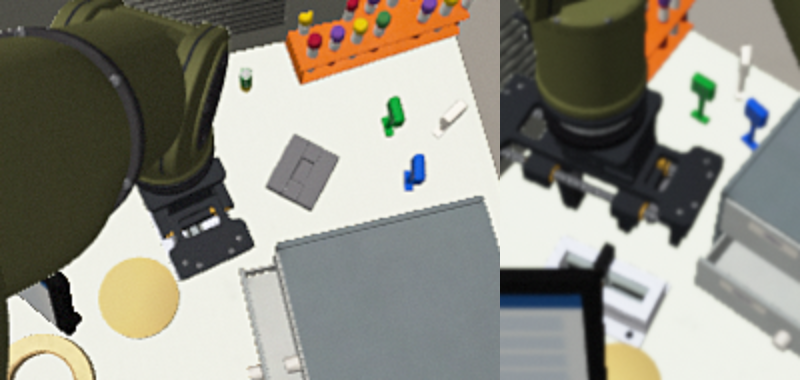

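The final view shows the stud standing in the rail, crossways to the slot. In the top view the only changes are the arm and the emptied stand, so I'm handing in.

```bash
python3 -c "
from h import *
st();print(r.finish_job())"
```

```text
{'clock': 22.1, 'tool_pos': [0.4589, -0.0016, 0.192], 'eef_rot': [0.5251, 0.851, -0.0005, -0.0008], 'contact_force': [-0.2804, -0.8172, 0.239], 'opening': 0.4562, 'q': [-0.2657, 0.5986, 0.2665, 2.1246, -0.3412, 0.4601, 0.7296]}
the job is handed in; nothing more can be done
None
```

The stud is in the rail, turned and locked, and the job was handed in at 22.1 s (limit 58 s).

- **Insertion:** I drew the stud straight up from the stand and lowered it lengthwise into the slot. The strip touched at the expected height. The steep rise of the floor came after about 9 mm of spring travel.
- **Turn and lock:** I turned it 89.9° while holding it down at 10.6–12 N, the highest force I read and well under 25 N. As I raised the tool, its upward force fell to 1.4 N about 1 mm above the floor, as expected once the lips carry the load. I then released it.

**Last checks:**
- The grip measures 89.9° to the slot, so it is crossways.
- The grip's top is within 2 mm of the slot centre, so the stud looks upright.
- The gripper is clear, at z = 0.19 m with no contact force.
- In the top view, where the arm did not block it, only the stud had changed.

**Not confirmed:**
- The before-and-after comparison of the side view showed differences nearly everywhere, including the drawers. I put this down to lighting, because the top view shows the drawers unmoved.
- The arm hid the rail and one dish in the last top view. The wrist view taken after release shows both dishes in place, but I did not measure them.

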